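# Restock the paint stand, old stock to the front

## Robot

A 6-joint arm with a two-finger parallel gripper is mounted at the origin on the work surface; the furniture and walls round the work are solid. World frame = base frame: x ahead of the robot, y to its left, z up, the work surface at z = 0. Lengths are in m, angles in rad, forces in N, time in s.
With the tool pointing down it reaches from about 0.275 to 0.975 m from the base axis. Payload 8.4 kg.
Tool frame: the origin (TCP) lies midway between the tips of the shut fingers; the grasp point (between the pads) lies 19 mm behind it (manip.grip_depth is the distance from the TCP to the grasp point, in m); z points along the fingers, y is the line along which they close (so a half turn about z gives the same grasp; the last joint's range is limited). The gripper opens to 92 mm and grips with 3 to 60 N. Pads are 20 mm wide; open, the fingers measure 128 mm over their backs; the gripper's body (75 mm by 189 mm) begins 69 mm behind the grasp point.
Start: joints at [1.3, 0.353, 1.633, -0, 1.155, -0.002], TCP at [0.166, 0.603, 0.215] pointing down, gripper open.
Joint ranges: [-2.63, 2.63], [-0.92, 2.1], [0.06, 2.66], [-1.3, 4.44], [0, 2.69], [-3.02, 3.02]. Speed limits (rad/s): [2.22, 2.22, 2.79, 3.14, 3.14, 3.14].

## Interface

Orientations are given as a unit quaternion [x, y, z, w].
In Python, from cell import manip, imaging gives the robot as it stands.
- The arm moves only by the tool apply_moves, never from a script. Its argument "deltas" is text: rows parted by semicolons, each of 7 numbers parted by spaces: the turn, a rotation vector about the world's x, y, z as a fraction of full scale, then the shift along the world's x, y, z as a fraction of full scale, then the closure, from 0 (fully open) to 1 (shut). In form: ax ay az tx ty tz hand; .... A call has 1 to 8 rows; each row is the pose to reach, as a shift and turn from the pose commanded when the call began, turning the shorter way round; what a row does not reach only later rows make up. Full scale, the value 1, is 0.5 m for a shift and 360 degrees for a turn. A row lasts 1/10 s, in which the tool goes at most 50 mm and 8.59 degrees, less where a joint would pass 70% of its speed; a pose out of reach is approached as far as the arm can. A call with a number of a shift or a turn outside -1 to 1 is refused whole. A call with a gripper value outside its range is refused whole. The fingers move at their own pace and stop on an object; "squeeze" is the grip in N (left out, the last holds). Time passes only in rows, so rows that repeat a pose let the fingers close. It gives the time, the measured TCP pose, the force, the opening and the grip force at its end, in the units of the state.
- manip.get_obs(): the state, without advancing time (a new reading comes with each control period).
- imaging.snapshot(name): name is "scene" or "side" or "wrist"; returns the picture (480x640x3 uint8, red, green, blue); there is no depth.
- imaging.get_calibration(name): a dict with "camera_matrix" (3x3 intrinsics, pixels), "pose" (4x4, takes a point from camera to world coordinates). Camera axes: x right, y up, looking along -z (the intrinsics and any distortion apply to the point x, -y, -z); pixel columns grow to the right and rows downward; lengths in m; the calibration is good to about 2 mm. A picture is of the moment at which its call begins: read the wrist's pose just before it. get_calibration takes no time and is no camera call; for the wrist camera it gives the pose at the moment of the call.
- manip.close_job(): hands the job in; it is judged then, once.
The state is a dict: "clock": time; "joint_pos": joint angles; "joint_velocities": joint speeds; "joint_torque": joint torques, N m; "position": TCP position; "ee_rot": TCP orientation; "contact_force": force on the tool from outside, world axes, zero at the start; "wrist_torque": the same for the moment, N m; "gripper_width": finger opening in m; "grip_force": force on a finger pad.
Only numpy, scipy, OpenCV 4.12 (cv2) and the standard library are available. Lean on these libraries where they do the work, as an engineer would, in place of code of your own. Each camera call takes 0.05 s, during which the arm holds its last target. There are 200 camera calls.

## Task

Restock the two-lane wooden stock stand: in each lane pull the old container that stands at the back forward, right up against the front lip, then fetch the matching new container from among the clutter on the left half of the table and stand it in the same lane close up behind the old one of its kind (the pale, taller pots together, the low wide tubs together). Keep all four upright and on the lane floors, and do not shift or topple the other tubs and the used paint tube that stand among the new stock.

Things in the scene. Friction and masses are not known exactly. Their poses are not given: they have to be found in the camera images.
- stand_floor (a point): Centre of the shelf floor of the fixed plywood stock stand (177 deep x 200 wide), 50 mm above the table. x points from front lip to back, y left, z up; yaw 0: the front faces the robot. Two open-topped lanes run along x, centred at y = +49 and -49 mm, each 90 mm wide and 165 mm long inside.
- stand_lip (a point): Middle of the stand's aluminium front lip at its inner face, on the shelf floor: 82.5 mm in front (-x) of stand_floor, same axes. Lip, back rail (inner face at +82.5 mm from stand_floor), side rails (6 mm thick) and the divider (8 mm, at y = 0) all rise 12 mm above the shelf floor; nothing is above them.
- old_pot: Old stock: pale round paint pot with a pale lid, 58 mm across (lid; body 56), 52 mm high. Origin at the centre of its underside, z up. Starts upright in the back part of one lane of the stand.
- old_tub: Old stock: low round paint tub, 64 mm across (lid; body 61), 40 mm high. Origin at the centre of its underside, z up. Starts upright in the back part of the other lane.
- new_pot: New stock: a pot just like old_pot, 58 mm across, 52 mm high, origin at the centre of its underside. Starts upright on the left half of the table (z = 0) among other things.
- new_tub: New stock: a tub just like old_tub, 64 mm across, 40 mm high, origin at the centre of its underside. Starts upright on the left half of the table (z = 0) among other things.
- tub_green: Bystander, loose: round tub with a bright lid, 74 mm across, 62 mm high, origin at the centre of its underside, among the new stock.
- tub_dark: Bystander, loose: round tub with a grey lid, 80 mm across, 66 mm high, origin at the centre of its underside, among the new stock.
- used_tube: Bystander, loose: half-empty paint tube lying flat, about 36 mm wide (its x), 17 mm high; it reaches from 43 mm behind to 43 mm ahead of its origin along its y. Among the new stock.
- paint_box: Wooden paint box, fixed, shut, between the new stock and the stand. From its origin (on the table) it reaches 125 mm either way in world x, from 95 mm to the right to 85 mm to the left in world y, and is about 110 mm high there; a 41 mm high drawer with a knob sticks out on, to 125 mm to the left.
- bench_vice: Blue bench vice, fixed, left of the new stock. From its origin (on the table) it reaches 45 mm either way in world x and from 80 mm to the right to 95 mm to the left in world y, 110 mm high. The wall of the room stands 205 mm beyond its origin (+x), all along the back of the table: keep the gripper's body off it.

How it is judged:
By the outcome, as a careful person would: the job done as asked, in the order asked, and still so for the second after the job is handed in, with the robot touching nothing.
It also fails if it takes over 72 s, if anything falls off the work surface, if the arm or the gripper's body presses on something with over 40 N, if the wrist force passes 120 N, or if a joint passes its speed limit or range.

## Working session

There is one attempt and no reset: what is moved stays moved. The work goes in short steps, Python scripts to look and compute and a tool call to move; the robot and the scene stay as the last step left them, time stands still between calls to the robot, and variables do not carry over. Pictures are saved under pics/ and viewed, at most 10 in all, crops included, and the job is handed in when it is done.

Besides the shell and the picture viewer there is one more tool, called after "Emit:" as name(argument=value, ...), one argument or row to a line, values as JSON. apply_moves: Moves the arm, as the interface text tells. Shift numbers are shares of 0.5 m and turn numbers shares of 360 degrees, none past 1 either way. Its arguments: {"type":"object","properties":{"deltas":{"type":"string"},"squeeze":{"type":"number"}},"required":["deltas"]}

```bash
mkdir -p pics; cat > h.py <<'E'
import numpy as np, cv2
from cell import manip, imaging
def cal(n):
    c=imaging.get_calibration(n); return np.array(c["camera_matrix"]),np.array(c["pose"]),c
def ray(n,u,v,z,C=None):
    K,T=(C or cal(n))[:2]
    d=np.linalg.inv(K)@[u,v,1]; d=T[:3,:3]@(d*[1,-1,-1]); o=T[:3,3]
    return o+d*(z-o[2])/d[2]
def proj(n,p,C=None):
    K,T=(C or cal(n))[:2]
    q=np.linalg.inv(T)@np.r_[p,1]; q=K@(q[:3]*[1,-1,-1]); return q[:2]/q[2]
def snap(n,f):
    im=imaging.snapshot(n); cv2.imwrite(f"pics/{f}.png",im[:,:,::-1]); return im
E
python3 - <<'E'
from h import *
print(manip.get_obs()["ee_rot"],manip.grip_depth)
for n in("scene","side","wrist"):
    K,T,c=cal(n); print(n,np.round(K,1).tolist(),np.round(T,3).tolist(),[k for k in c if k not in("camera_matrix","pose")])
    snap(n,n+"0")
E
```

```text
[ 1.33972421e-01  9.90984838e-01 -6.58370170e-04 -8.79170985e-05] 0.0187
scene [[498.4, 0.0, 318.1], [0.0, 498.4, 236.0], [0.0, 0.0, 1.0]] [[0.518, 0.478, -0.71, -0.442], [-0.855, 0.284, -0.433, -0.489], [-0.005, 0.831, 0.556, 0.762], [0.0, 0.0, 0.0, 1.0]] []
side [[538.5, 0.0, 308.7], [0.0, 538.5, 237.3], [0.0, 0.0, 1.0]] [[-0.985, -0.144, 0.096, 0.602], [0.173, -0.851, 0.495, 0.684], [0.01, 0.504, 0.863, 1.137], [0.0, 0.0, 0.0, 1.0]] []
wrist [[409.8, 0.0, 317.4], [0.0, 409.8, 238.0], [0.0, 0.0, 1.0]] [[0.265, -0.934, -0.24, 0.099], [0.964, 0.256, 0.068, 0.621], [-0.002, -0.249, 0.968, 0.385], [0.0, 0.0, 0.0, 1.0]] []
```

View pics/scene0.png

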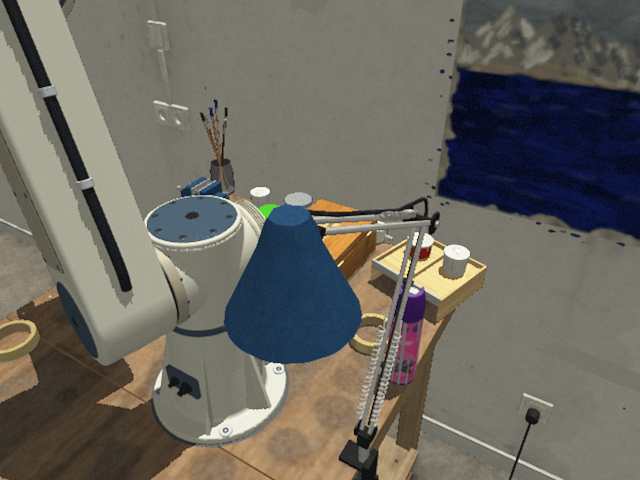

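View pics/side0.png

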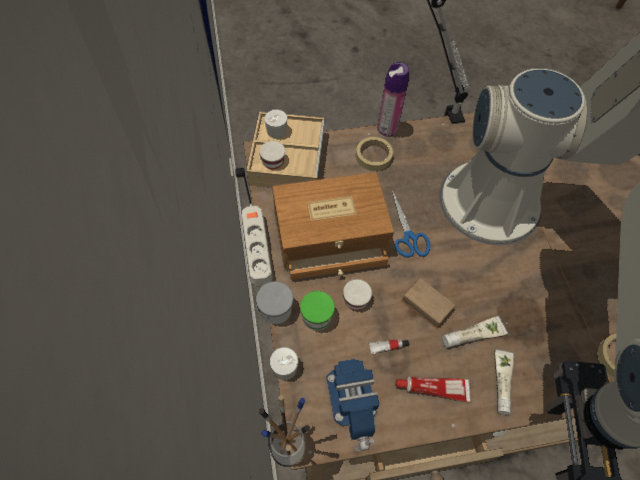

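View pics/wrist0.png

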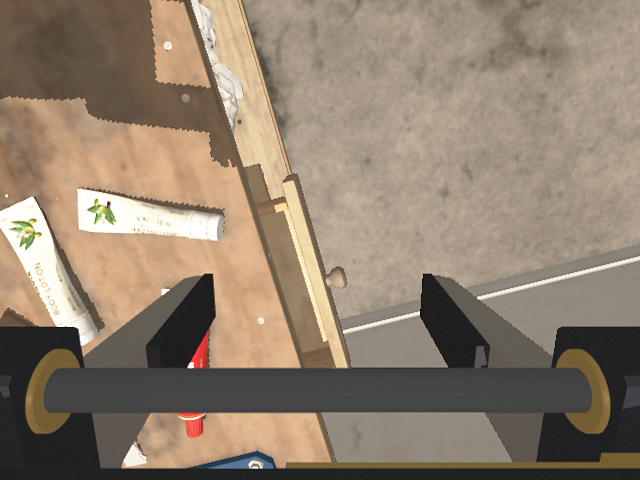

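The side view shows everything. The old pot's lid is at about (277,120) and the old tub's at (272,152), both in the stand. The new tub is at (358,290), the new pot at (285,359), the green tub at (317,306) and the grey one at (276,298). The vice is at (353,398) and the box at (333,215).

```bash
python3 - <<'E'
from h import *
im=cv2.imread("pics/side0.png")
a=cv2.resize(im[100:195,235:335],None,fx=4,fy=4,interpolation=cv2.INTER_CUBIC)
b=cv2.resize(im[270:420,250:350+70],None,fx=2.35,fy=2.35,interpolation=cv2.INTER_CUBIC)
W=np.zeros((600,800,3),np.uint8); W[:380,:400]=a; W[:b.shape[0],400:400+b.shape[1]]=b[:, :400]
cv2.imwrite("pics/crop1.png",W)
C=cal("side")
for n,u,v,z in [("old_pot",277,118,.102),("old_tub",272,150,.09),("new_tub",358,289,.04),("new_pot",285,357,.052),("green",317,306,.062),("dark",276,297,.066),("tubesmall",390,346,.008),("tubered",437,388,.01)]:
    print(n,ray("side",u,v,z,C).round(3))
for n,u,v in [("stand TL",258,114),("TR",325,117),("BR",320,186),("BL",247,181)]: print(n,ray("side",u,v,.062,C).round(3))
E
```

```text
old_pot [ 0.506 -0.271  0.102]
old_tub [ 0.533 -0.18   0.09 ]
new_tub [0.395 0.205 0.04 ]
new_pot [0.579 0.335 0.052]
green [0.495 0.239 0.062]
dark [0.579 0.205 0.066]
tubesmall [0.35  0.335 0.008]
tubered [0.276 0.441 0.01 ]
stand TL [ 0.551 -0.331  0.062]
TR [ 0.376 -0.291  0.062]
BR [ 0.431 -0.072  0.062]
BL [ 0.605 -0.116  0.062]
```

View pics/crop1.png

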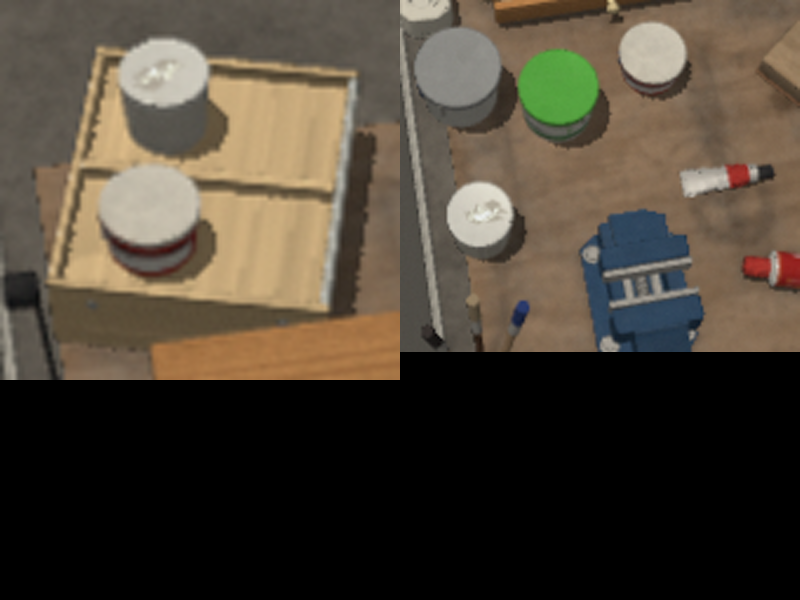

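The crop shows the stand's top corners, in full-image pixels, at about (259,112), (324,118), (317,177.5) and (248,171), with the lip on the right. Lid centres: old pot (276,118), old tub (272.5,151), new tub (357,292), new pot (284,361.5), green (317,307), grey (274.5,300).

```bash
python3 - <<'E'
from h import *
im=cv2.imread("pics/side0.png"); C=cal("side")
hsv=cv2.cvtColor(im,cv2.COLOR_BGR2HSV)
# lid ellipses by flood fill-ish mask around the centre
for n,u,v,z,d in [("old_pot",276,118,.102,.058),("old_tub",272,151,.09,.064),("new_tub",357,292,.04,.064),("new_pot",284,361,.052,.058),("green",317,307,.062,.074),("dark",274,300,.066,.08)]:
    m=np.zeros((482,642),np.uint8); b=cv2.GaussianBlur(im,(3,3),0)
    cv2.floodFill(b,m,(u,v+(3 if 'pot' in n else 0)),0,(9,)*3,(9,)*3,4|cv2.FLOODFILL_MASK_ONLY|(255<<8))
    m=m[1:-1,1:-1]; c=max(cv2.findContours(m,0,1)[0],key=cv2.contourArea); 
    P=np.array([ray("side",x,y,z,C)[:2] for x,y in cv2.convexHull(c)[:,0]+0.0]).astype(np.float32)
    (cx,cy),r=cv2.minEnclosingCircle(P); print(n,"circ",round(cx,3),round(cy,3),"d",round(2*r,3),"true",d,"| manual",ray("side",u,v,z,C).round(3)[:2])
q=[ray("side",u,v,.062,C)[:2] for u,v in [(259.2,111.8),(324,118),(317,177.5),(248,170.8)]]
q=np.array(q);print(q.round(3).tolist(),q.mean(0).round(4)); 
for i,j in((1,0),(2,3),(1,2),(0,3)):
    e=q[j]-q[i]; print(np.linalg.norm(e).round(3),np.degrees(np.arctan2(e[1],e[0])).round(1))
for p in [(683-400,183),(772-400,172)]: print("tube",ray("side",p[0]/2.35+250,p[1]/2.35+270,.008,C).round(3))
for nm,u,v,z in[("box",275,187,.11),("box",384,177,.11),("box",392,242,.11),("box",282,249,.11),("drawer",290,275,.04),("drawer",387,268,.04),("wall",262,300,0),("wall",280,400,0),("vice",332,366,.1)]: print(nm,ray("side",u,v,z,C).round(3))
E
```

```text
old_pot circ 0.51 -0.274 d 0.053 true 0.058 | manual [ 0.509 -0.272]
old_tub circ 0.372 -0.289 d 2.137 true 0.064 | manual [ 0.533 -0.177]
new_tub circ 0.399 0.211 d 0.059 true 0.064 | manual [0.399 0.211]
new_pot circ 0.584 0.342 d 0.054 true 0.058 | manual [0.583 0.343]
green circ 0.365 -0.315 d 2.194 true 0.074 | manual [0.495 0.241]
dark circ 0.366 -0.311 d 2.186 true 0.08 | manual [0.584 0.211]
[[0.546, -0.338], [0.38, -0.288], [0.433, -0.098], [0.599, -0.147]] [ 0.4895 -0.2178]
0.174 -16.7
0.173 -16.4
0.197 74.2
0.198 74.6
tube [0.393 0.332 0.008]
tube [0.309 0.336 0.008]
box [ 0.542 -0.053  0.11 ]
box [ 0.284 -0.039  0.11 ]
box [0.309 0.137 0.11 ]
box [0.551 0.114 0.11 ]
drawer [0.539 0.145 0.04 ]
drawer [0.318 0.164 0.04 ]
wall [0.61  0.177 0.   ]
wall [0.602 0.407 0.   ]
vice [0.493 0.384 0.1  ]
```

Stand centre is about (0.4895, -0.218), yaw about -16°. The tool's closing axis is already at 74.6°, which matches the stand's y axis. I'll move towards the stand now and check with the wrist camera there.

Emit:
apply_moves(
  deltas="0 0 0 0.3 -0.6 0.07 0.15; 0 0 0 0.3 -0.6 0.07 0.15; 0 0 0 0.3 -0.6 0.07 0.15; 0 0 0 0.3 -0.6 0.07 0.15; 0 0 0 0.3 -0.6 0.07 0.15; 0 0 0 0.3 -0.6 0.07 0.15; 0 0 0 0.3 -0.6 0.07 0.15; 0 0 0 0.3 -0.6 0.07 0.15",
  squeeze=15,
)

```text
clock: 0.95
position: [0.3173, 0.2993, 0.2501]
ee_rot: [0.136, 0.991, -0.0, 0.001]
contact_force: [0.2, 0.7, -0.0]
gripper_width: 0.0785
grip_force: 0.0
```

Emit:
apply_moves(
  deltas="0 0 0 0.194 -0.576 0 0.15; 0 0 0 0.194 -0.576 0 0.15; 0 0 0 0.194 -0.576 0 0.15; 0 0 0 0.194 -0.576 0 0.15; 0 0 0 0.194 -0.576 0 0.15; 0 0 0 0.194 -0.576 0 0.15; 0 0 0 0.194 -0.576 0 0.15; 0 0 0 0.194 -0.576 0 0.15",
)

```text
clock: 1.75
position: [0.4132, 0.014, 0.2493]
ee_rot: [0.136, 0.991, 0.0, -0.0]
contact_force: [-1.2, 0.1, -0.2]
gripper_width: 0.0779
grip_force: 0.0
```

Emit:
apply_moves(
  deltas="0 0 0 0.15 -0.5 0 0.15; 0 0 0 0.15 -0.5 0 0.15; 0 0 0 0.15 -0.5 0 0.15; 0 0 0 0.15 -0.5 0 0.15; 0 0 0 0.15 -0.5 0 0.15; 0 0 0 0.15 -0.5 0 0.15; 0 0 0 0.15 -0.5 0 0.15; 0 0 0 0.15 -0.5 0 0.15",
)

```text
clock: 2.55
position: [0.4879, -0.2331, 0.2492]
ee_rot: [0.133, 0.991, 0.001, -0.001]
contact_force: [-0.4, 0.1, 0.2]
gripper_width: 0.0782
grip_force: 0.0
```

```bash
python3 - <<'E'
from h import *
o=manip.get_obs(); print(o["position"],o["ee_rot"],o["joint_pos"])
C=cal("wrist"); np.savez("w1.npz",K=C[0],T=C[1]); snap("wrist","wrist1")
E
```

```text
[ 0.4878616  -0.23306458  0.24915861] [ 1.33323134e-01  9.91072262e-01  5.75551088e-04 -6.18176727e-04] [-4.48917871e-01  1.89526681e-01  1.77434608e+00  7.69342972e-04
  1.17925229e+00 -1.75256564e+00]
```

View pics/wrist1.png

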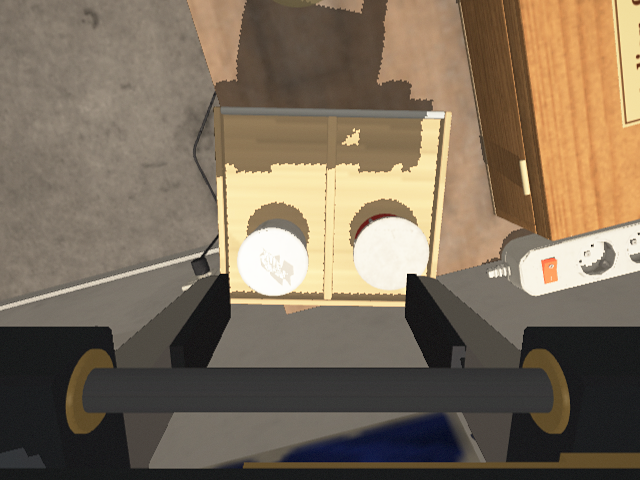

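The wrist view shows the pot lid at about (273,262), the tub lid at (391,254), and the stand's top corners at (216,108), (451,113), (437,306) and (230,302). The divider runs from (332,118) to (328,300).

```bash
python3 - <<'E'
from h import *
d=np.load("w1.npz"); C=(d["K"],d["T"])
im=cv2.imread("pics/wrist1.png")
f=lambda u,v,z: ray("wrist",u,v,z,C)
for n,u,v,z in [("pot",273,262,.102),("tub",391,254,.09)]:
    m=np.uint8((im.min(2)>205))*255; k,l,s,c=cv2.connectedComponentsWithStats(m); i=l[v-15,u-20]; 
    P=np.array([f(x,y,z)[:2] for x,y in np.argwhere(l==i)[::3,::-1]],np.float32)
    (cx,cy),r=cv2.minEnclosingCircle(P); print(n,cx,cy,2*r,f(u,v,z)[:2].round(4))
q=np.array([f(u,v,.062)[:2] for u,v in [(230,302),(216,108),(451,113),(437,306)]]); print(q.round(4).tolist(),q.mean(0))
for i,j in((1,0),(2,3),(1,2),(0,3)):
    e=q[j]-q[i]; print(np.linalg.norm(e).round(3),np.degrees(np.arctan2(e[1],e[0])).round(1))
a,b=f(332,118,.062),f(328,298,.062); print("div",a.round(4),b.round(4))
E
```

```text
pot 0.5091676115989685 -0.27728575468063354 0.057987798005342484 [ 0.5092 -0.2767]
tub 0.5323379635810852 -0.18173444271087646 0.06336993724107742 [ 0.5319 -0.1814]
[[0.5473, -0.3348], [0.3789, -0.2913], [0.4346, -0.103], [0.6026, -0.1481]] [ 0.49084957 -0.21927296]
0.174 -14.5
0.174 -15.0
0.196 73.5
0.195 73.5
div [ 0.4122 -0.2     0.062 ] [ 0.5677 -0.245   0.062 ]
```

Emit:
apply_moves(
  deltas="0 0 0 0.042 -0.084 0 0.15; 0 0 0 0.042 -0.084 0 0.15; 0 0 0 0.042 -0.084 -0.1 0.15; 0 0 0 0.042 -0.084 -0.2 0.15; 0 0 0 0.042 -0.084 -0.28 0.15; 0 0 0 0.042 -0.084 -0.33 0.15; 0 0 0 0.042 -0.084 -0.364 0.15; 0 0 0 0.042 -0.084 -0.364 0.15",
)

```text
clock: 3.4
position: [0.5073, -0.2746, 0.0656]
ee_rot: [0.133, 0.991, 0.001, -0.002]
contact_force: [-0.2, -0.5, 0.6]
gripper_width: 0.0781
grip_force: 0.0
```

Emit:
apply_moves(
  deltas="0 0 0 0 0 0 0.6; 0 0 0 0 0 0 0.6; 0 0 0 0 0 0 0.6; 0 0 0 0 0 0 0.6; 0 0 0 0 0 0 0.6; 0 0 0 0 0 0 0.6",
)

```text
clock: 4.0
position: [0.5098, -0.2775, 0.069]
ee_rot: [0.134, 0.991, -0.0, 0.001]
contact_force: [0.1, 3.3, 7.6]
gripper_width: 0.0562
grip_force: 15.0
```

Emit:
apply_moves(
  deltas="0 0 0 0 0 0.006 0.6; 0 0 0 -0.03 0.0086 0.006 0.6; 0 0 0 -0.06 0.0172 0.006 0.6; 0 0 0 -0.09 0.0258 0.006 0.6; 0 0 0 -0.12 0.0344 0.006 0.6; 0 0 0 -0.14 0.0401 0.006 0.6; 0 0 0 -0.156 0.0447 0.006 0.6; 0 0 0 -0.156 0.0447 0.006 0.6",
)

```text
clock: 4.8
position: [0.4302, -0.2549, 0.0707]
ee_rot: [0.134, 0.991, 0.0, -0.0]
contact_force: [1.0, -0.2, -0.8]
gripper_width: 0.0561
grip_force: 15.0
```

Emit:
apply_moves(
  deltas="0 0 0 -0.006 0.0017 0 0.6; 0 0 0 -0.012 0.0034 0 0.6; 0 0 0 -0.012 0.0034 0 0.6",
)

```text
clock: 5.1
position: [0.4249, -0.2533, 0.0705]
ee_rot: [0.134, 0.991, 0.0, -0.0]
contact_force: [-0.2, -0.4, -1.0]
gripper_width: 0.0565
grip_force: 15.0
```

Emit:
apply_moves(
  deltas="0 0 0 -0.002 0.0006 0 0.6; 0 0 0 -0.004 0.0011 0 0.6; 0 0 0 -0.004 0.0011 0 0.6",
)

```text
clock: 5.4
position: [0.423, -0.2529, 0.0706]
ee_rot: [0.134, 0.991, -0.0, -0.0]
contact_force: [-0.2, -0.4, -1.4]
gripper_width: 0.0563
grip_force: 15.0
```

Emit:
apply_moves(
  deltas="0 0 0 0 0 -0.003 0.6; 0 0 0 0 0 -0.003 0.6",
)

```text
clock: 5.6
position: [0.4232, -0.2529, 0.0691]
ee_rot: [0.134, 0.991, -0.0, 0.0]
contact_force: [0.2, -0.4, -0.4]
gripper_width: 0.0561
grip_force: 15.0
```

Emit:
apply_moves(
  deltas="0 0 0 0 0 -0.003 0.6; 0 0 0 -0.003 0.0009 -0.003 0.6; 0 0 0 -0.005 0.0014 -0.003 0.6; 0 0 0 -0.005 0.0014 -0.003 0.6",
)

```text
clock: 6.0
position: [0.4228, -0.253, 0.0687]
ee_rot: [0.134, 0.991, -0.001, 0.002]
contact_force: [3.2, 1.7, 6.5]
gripper_width: 0.0564
grip_force: 15.0
```

Emit:
apply_moves(
  deltas="0 0 0 0 0 0.002 0.15; 0 0 0 0 0 0.002 0.15; 0 0 0 0 0 0.002 0.15; 0 0 0 0 0 0.002 0.15; 0 0 0 0 0 0.08 0.1; 0 0 0 0 0 0.16 0.08; 0 0 0 0.05 0.03 0.2 0.08; 0 0 0 0.1 0.06 0.2 0.08",
)

```text
clock: 6.8
position: [0.4725, -0.223, 0.1709]
ee_rot: [0.135, 0.991, -0.001, 0.003]
contact_force: [0.8, -1.2, -0.0]
gripper_width: 0.0846
grip_force: 0.0
```

Emit:
apply_moves(
  deltas="0 0 0 0.123 0.079 0 0.08; 0 0 0 0.123 0.079 0 0.08; 0 0 0 0.123 0.079 0 0.08; 0 0 0 0.123 0.079 -0.08 0.08; 0 0 0 0.123 0.079 -0.15 0.08; 0 0 0 0.123 0.079 -0.19 0.08; 0 0 0 0.123 0.079 -0.204 0.08; 0 0 0 0.123 0.079 -0.204 0.08",
)

```text
clock: 7.6
position: [0.5307, -0.1829, 0.0648]
ee_rot: [0.134, 0.991, 0.0, -0.001]
contact_force: [-0.3, 0.1, 0.2]
gripper_width: 0.0846
grip_force: 0.0
```

Emit:
apply_moves(
  deltas="0 0 0 0 0 0 0.6; 0 0 0 0 0 0 0.6; 0 0 0 0 0 0 0.6; 0 0 0 0 0 0 0.6; 0 0 0 0 0 0 0.6; 0 0 0 0 0 0 0.6",
)

```text
clock: 8.2
position: [0.5327, -0.1828, 0.0667]
ee_rot: [0.134, 0.991, -0.0, 0.001]
contact_force: [-0.8, -0.3, 6.6]
gripper_width: 0.0613
grip_force: 15.0
```

Emit:
apply_moves(
  deltas="0 0 0 0 0 0.005 0.6; 0 0 0 -0.03 0.0086 0.005 0.6; 0 0 0 -0.06 0.0172 0.005 0.6; 0 0 0 -0.09 0.0258 0.005 0.6; 0 0 0 -0.12 0.0344 0.005 0.6; 0 0 0 -0.138 0.0396 0.005 0.6; 0 0 0 -0.148 0.0425 0.005 0.6; 0 0 0 -0.148 0.0425 0.005 0.6",
)

```text
clock: 9.0
position: [0.4577, -0.1613, 0.0682]
ee_rot: [0.134, 0.991, -0.0, -0.0]
contact_force: [0.9, -0.8, -1.6]
gripper_width: 0.0616
grip_force: 15.0
```

Emit:
apply_moves(
  deltas="0 0 0 -0.003 0.0009 0 0.6; 0 0 0 -0.006 0.0017 0 0.6; 0 0 0 -0.009 0.0026 0 0.6; 0 0 0 -0.009 0.0026 0 0.6",
)

```text
clock: 9.4
position: [0.4534, -0.1601, 0.068]
ee_rot: [0.134, 0.991, 0.0, -0.0]
contact_force: [0.7, 0.4, -1.5]
gripper_width: 0.0617
grip_force: 15.0
```

Emit:
apply_moves(
  deltas="0 0 0 -0.003 0.0009 0 0.6; 0 0 0 -0.006 0.0017 0 0.6; 0 0 0 -0.006 0.0017 0 0.6",
)

```text
clock: 9.7
position: [0.4514, -0.1596, 0.0685]
ee_rot: [0.134, 0.991, -0.0, 0.001]
contact_force: [3.3, -0.5, -0.4]
gripper_width: 0.0616
grip_force: 15.0
```

Emit:
apply_moves(
  deltas="0 0 0 0 0 -0.005 0.6; 0 0 0 -0.002 0.0006 -0.005 0.6; 0 0 0 -0.002 0.0006 -0.003 0.12; 0 0 0 -0.002 0.0006 -0.003 0.12; 0 0 0 -0.002 0.0006 -0.003 0.12; 0 0 0 -0.002 0.0006 0.07 0.12; 0 0 0 -0.002 0.0006 0.17 0.12; 0 0 0 -0.002 0.0006 0.2 0.12",
)

```text
clock: 10.5
position: [0.4508, -0.1594, 0.1717]
ee_rot: [0.134, 0.991, -0.0, 0.002]
contact_force: [0.3, -1.2, 0.1]
gripper_width: 0.0808
grip_force: 0.0
```

Emit:
apply_moves(
  deltas="0 0 0 0.09 -0.11 0.16 0; 0 0 0 0.09 -0.11 0.16 0; 0 0 0 0.09 -0.11 0.16 0; 0 0 0 0.09 -0.11 0.16 0; 0 0 0 0.09 -0.11 0.16 0",
)

```text
clock: 11.0
position: [0.4929, -0.213, 0.2463]
ee_rot: [0.134, 0.991, 0.001, -0.002]
contact_force: [-0.1, -0.2, -0.6]
gripper_width: 0.092
grip_force: 0.0
```

```bash
python3 - <<'E'
from h import *
C=cal("wrist"); np.savez("w2.npz",K=C[0],T=C[1]); snap("wrist","wrist2"); print(manip.get_obs()["position"])
for p in [(.4903-.0807*.961,-.2195+.0807*.276)]: pass
E
```

```text
[ 0.49269216 -0.21278183  0.24610303]
```

View pics/wrist2.png

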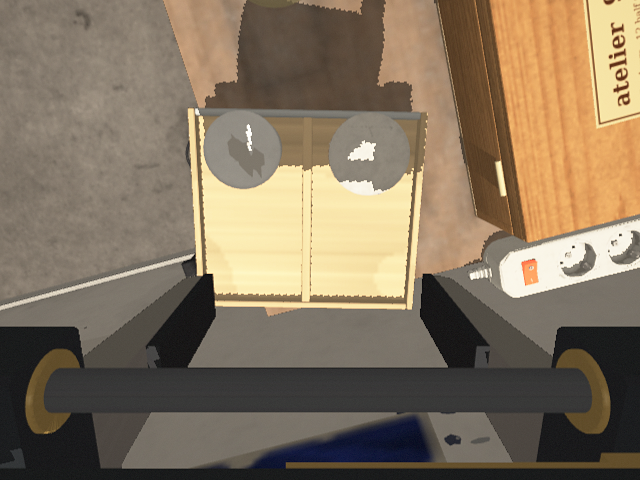

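Both old containers stand upright at the lip, with the pot lid centred at (242,149) and the tub lid at (370,153). I'll convert these to stand coordinates.

```bash
python3 - <<'E'
from h import *
d=np.load("w2.npz"); C=(d["K"],d["T"])
f=lambda u,v,z: ray("wrist",u,v,z,C)
q=np.array([f(u,v,.062)[:2] for u,v in [(198,300),(190,110),(426,114),(412,307)]]); c=q.mean(0)
e=q[0]+q[3]-q[1]-q[2]; yaw=np.arctan2(e[1],e[0]); R=np.array([[np.cos(yaw),-np.sin(yaw)],[np.sin(yaw),np.cos(yaw)]])
print(c,np.degrees(yaw))
for n,u,v,z in [("pot",242,149,.102),("tub",370,153,.09),("lipinnerL",255,119,.062),("lipinnerR",322,119,.062),("divfront",308,118,.062)]: print(n,f(u,v,z)[:2].round(4),(R.T@(f(u,v,z)[:2]-c)).round(4))
E
```

```text
[ 0.4889002  -0.22216324] -16.609325750972232
pot [ 0.4216 -0.2526] [-0.0558 -0.0484]
tub [ 0.4509 -0.1591] [-0.0544  0.0495]
lipinnerL [ 0.4007 -0.2419] [-0.0789 -0.0442]
lipinnerR [ 0.4155 -0.1881] [-0.0801  0.0116]
divfront [ 0.4116 -0.1991] [-0.0807 -0.    ]
```

Emit:
apply_moves(
  deltas="0 0 0.02 0.06 0.56 0.04 0; 0 0 0.02 0.06 0.56 0.04 0; 0 0 0.02 0.06 0.56 0.04 0; 0 0 0.02 0.06 0.56 0.04 0; 0 0 0.02 0.06 0.56 0.04 0; 0 0 0.02 0.06 0.56 0.04 0; 0 0 0.02 0.06 0.56 0.04 0; 0 0 0.02 0.06 0.56 0.04 0",
)

```text
clock: 11.85
position: [0.5231, 0.0666, 0.2667]
ee_rot: [0.07, 0.998, -0.0, -0.001]
contact_force: [-0.5, 0.5, -0.6]
gripper_width: 0.0918
grip_force: 0.0
```

```bash
python3 - <<'E'
from h import *
S=cal("side"); D=cal("scene")
for (a,b) in [((300,404),(228,108)),((300,404),(216,101)),((282,400),(216,101)),((282,400),(228,108)),((282,400),(203,112)),((267,412),(203,112)),((267,412),(211,120))]:
    p,q=ray("side",*a,0,S),ray("scene",*b,0,D); o1,o2=S[1][:3,3],D[1][:3,3]
    A=np.c_[p-o1,-(q-o2)]; t,r,*_=np.linalg.lstsq(A,o2-o1,rcond=None); x,y=o1+t[0]*(p-o1),o2+t[1]*(q-o2); print(a,b,x.round(3),np.linalg.norm(x-y).round(3))
print(ray("side",288,455,0,S),[ray("side",333,372,z,S).round(3) for z in(.03,.11)],ray("side",374,365,.11,S).round(3),ray("side",232,166,.1,S))
o=manip.get_obs();print(o["position"],o["joint_pos"])
E
```

```text
(300, 404) (228, 108) [0.572 0.484 0.271] 0.05
(300, 404) (216, 101) [0.573 0.49  0.296] 0.023
(282, 400) (216, 101) [0.599 0.48  0.296] 0.003
(282, 400) (228, 108) [0.599 0.473 0.27 ] 0.024
(282, 400) (203, 112) [0.599 0.475 0.276] 0.047
(267, 412) (203, 112) [0.625 0.487 0.269] 0.057
(267, 412) (211, 120) [0.626 0.481 0.241] 0.042
[0.60245017 0.51568868 0.        ] [array([0.486, 0.376, 0.03 ]), array([0.494, 0.399, 0.11 ])] [0.413 0.399 0.11 ] [ 0.63529327 -0.13837865  0.1       ]
[0.52305986 0.06658835 0.26673745] [ 1.24038306e-01  1.52802178e-01  1.77905206e+00 -4.05444085e-04
  1.21239093e+00 -1.30598232e+00]
```

Emit:
apply_moves(
  deltas="0 0 0.0225 0.084 0.529 -0.04 0; 0 0 0.0225 0.084 0.529 -0.04 0; 0 0 0.0225 0.084 0.529 -0.04 0; 0 0 0.0225 0.084 0.529 -0.04 0; 0 0 0.0225 0.084 0.529 -0.04 0; 0 0 0.0225 0.084 0.529 -0.04 0; 0 0 0.0225 0.084 0.529 -0.04 0; 0 0 0.0225 0.084 0.529 -0.04 0",
)

```text
clock: 12.65
position: [0.5662, 0.3286, 0.2473]
ee_rot: [0.001, 1.0, -0.001, -0.001]
contact_force: [0.2, -0.4, -0.4]
gripper_width: 0.0919
grip_force: 0.0
```

```bash
python3 - <<'E'
from h import *
C=cal("wrist"); np.savez("w3.npz",K=C[0],T=C[1]); snap("wrist","wrist3"); o=manip.get_obs(); print(o["position"],o["ee_rot"])
E
```

```text
[0.56635962 0.32833934 0.24770368] [ 1.46612852e-03  9.99998608e-01 -6.52263167e-04 -4.57888425e-04]
```

View pics/wrist3.png

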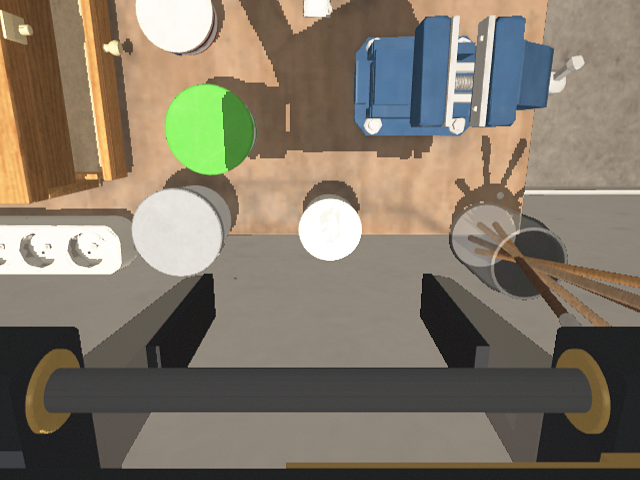

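The new pot's lid is at (330,229), the dark tub at (180,231), green at (209,129) and the new tub at about (175,8). The knob is at (112,47), and the wall/table edge is at row 235.

```bash
python3 - <<'E'
from h import *
d=np.load("w3.npz"); C=(d["K"],d["T"]); im=cv2.imread("pics/wrist3.png")
f=lambda u,v,z: ray("wrist",u,v,z,C)[:2].round(4)
m=np.uint8(im.min(2)>200); k,l,s,c=cv2.connectedComponentsWithStats(m); i=l[229,330]
P=np.array([f(x,y,.052) for x,y in np.argwhere(l==i)[::3,::-1]],np.float32); print("pot",cv2.minEnclosingCircle(P),f(330,229,.052))
for n,u,v,z in [("tub",175,8,.04),("green",209,129,.062),("dark",180,231,.066),("knob",118,47,.02),("drawer",126,150,.02),("drawertop",105,100,.041),("wall",420,235,0),("viceL",357,60,.05),("vicebot",370,135,.03)]: print(n,f(u,v,z))
E
```

```text
pot ((0.582575261592865, 0.33921703696250916), 0.029104815796017647) [0.5818 0.3393]
tub [0.3954 0.2094]
green [0.4931 0.2368]
dark [0.5802 0.2064]
knob [0.4215 0.1491]
drawer [0.5119 0.1456]
drawertop [0.4682 0.1419]
wall [0.6005 0.4354]
viceL [0.4376 0.361 ]
vicebot [0.4984 0.3761]
```

Emit:
apply_moves(
  deltas="0 0 0 0.034 0.018 0 0; 0 0 0 0.034 0.018 -0.1 0; 0 0 0 0.034 0.018 -0.2 0; 0 0 0 0.034 0.018 -0.3 0; 0 0 0 0.034 0.018 -0.38 0; 0 0 0 0.034 0.018 -0.43 0; 0 0 0 0.034 0.018 -0.464 0; 0 0 0 0.034 0.018 -0.464 0",
)

```text
clock: 13.5
position: [0.5825, 0.3374, 0.0144]
ee_rot: [0.002, 1.0, -0.001, -0.001]
contact_force: [-1.3, -0.3, 0.5]
gripper_width: 0.0918
grip_force: 0.0
```

Emit:
apply_moves(
  deltas="0 0 0 0 0 0 0.6; 0 0 0 0 0 0 0.6; 0 0 0 0 0 0 0.6; 0 0 0 0 0 0 0.6; 0 0 0 0 0 0 0.6; 0 0 0 0 0 0 0.6; 0 0 0 0 0 0.02 0.6; 0 0 0 0 0 0.04 0.6",
)

```text
clock: 14.3
position: [0.5831, 0.3395, 0.0364]
ee_rot: [0.001, 1.0, -0.0, -0.0]
contact_force: [0.1, 0.2, -1.3]
gripper_width: 0.0561
grip_force: 15.0
```

Emit:
apply_moves(
  deltas="0 0 0 0 0 0.09 0.6; 0 0 0 0 0 0.18 0.6; 0 0 0 0 0 0.27 0.6; 0 0 0 0 0 0.36 0.6; 0 0 0 -0.01 -0.02 0.424 0.6; 0 0 -0.01 -0.03 -0.1 0.424 0.6; 0 0 -0.02 -0.05 -0.19 0.424 0.6; 0 0 -0.03 -0.07 -0.28 0.424 0.6",
)

```text
clock: 15.1
position: [0.5478, 0.1985, 0.2491]
ee_rot: [0.096, 0.995, 0.0, 0.001]
contact_force: [0.7, -0.6, -1.5]
gripper_width: 0.0561
grip_force: 15.0
```

Emit:
apply_moves(
  deltas="0 0 -0.0125 -0.05 -0.6 0 0.6; 0 0 -0.0125 -0.05 -0.6 0 0.6; 0 0 -0.0125 -0.05 -0.6 0 0.6; 0 0 -0.0125 -0.05 -0.6 0 0.6; 0 0 -0.0125 -0.05 -0.6 0 0.6; 0 0 -0.0125 -0.05 -0.6 0 0.6; 0 0 -0.0125 -0.05 -0.6 0 0.6; 0 0 -0.0125 -0.05 -0.6 0 0.6",
)

```text
clock: 15.9
position: [0.5233, -0.1013, 0.2487]
ee_rot: [0.135, 0.991, 0.0, 0.0]
contact_force: [-0.1, 0.6, -1.1]
gripper_width: 0.0563
grip_force: 15.0
```

Emit:
apply_moves(
  deltas="0 0 0 -0.022 -0.095 0 0.6; 0 0 0 -0.044 -0.19 0 0.6; 0 0 0 -0.065 -0.28 0 0.6; 0 0 0 -0.076 -0.339 0 0.6; 0 0 0 -0.076 -0.339 -0.04 0.6; 0 0 0 -0.076 -0.339 -0.12 0.6; 0 0 0 -0.076 -0.339 -0.2 0.6; 0 0 0 -0.076 -0.339 -0.28 0.6",
)

```text
clock: 16.7
position: [0.4865, -0.2683, 0.1073]
ee_rot: [0.133, 0.991, -0.0, 0.001]
contact_force: [-0.0, -0.6, -1.0]
gripper_width: 0.0562
grip_force: 15.0
```

Emit:
apply_moves(
  deltas="0 0 0 0 0 -0.04 0.6; 0 0 0 0 0 -0.06 0.6; 0 0 0 0 0 -0.076 0.6; 0 0 0 0 0 -0.08 0.6; 0 0 0 0 0 -0.08 0.6",
)

```text
clock: 17.2
position: [0.4862, -0.2699, 0.0689]
ee_rot: [0.134, 0.991, -0.0, 0.001]
contact_force: [0.5, 0.4, -1.9]
gripper_width: 0.0563
grip_force: 15.0
```

Emit:
apply_moves(
  deltas="0 0 0 -0.006 0.0017 -0.001 0.6; 0 0 0 -0.011 0.0032 -0.001 0.6; 0 0 0 -0.015 0.0044 -0.001 0.6; 0 0 0 -0.015 0.0044 -0.001 0.6",
)

```text
clock: 17.6
position: [0.4779, -0.2679, 0.068]
ee_rot: [0.134, 0.991, -0.0, 0.0]
contact_force: [1.5, -0.8, -1.0]
gripper_width: 0.0563
grip_force: 15.0
```

Emit:
apply_moves(
  deltas="0 0 0 -0.002 0.0006 0 0.6; 0 0 0 -0.004 0.0012 0 0.6; 0 0 0 -0.004 0.0012 0 0.6",
)

```text
clock: 17.9
position: [0.476, -0.2672, 0.0676]
ee_rot: [0.134, 0.991, -0.0, 0.0]
contact_force: [0.8, -0.9, -1.5]
gripper_width: 0.056
grip_force: 15.0
```

Emit:
apply_moves(
  deltas="0 0 0 -0.002 0.0006 0 0.6; 0 0 0 -0.004 0.0012 0 0.6; 0 0 0 -0.004 0.0012 0 0.6",
)

```text
clock: 18.2
position: [0.4742, -0.2666, 0.0677]
ee_rot: [0.134, 0.991, -0.0, 0.0]
contact_force: [1.5, -1.4, 0.5]
gripper_width: 0.056
grip_force: 15.0
```

Emit:
apply_moves(
  deltas="0 0 0 -0.002 0.0006 0 0.6; 0 0 0 -0.004 0.0012 0 0.6; 0 0 0 -0.004 0.0012 0 0.6",
)

```text
clock: 18.5
position: [0.4735, -0.2666, 0.0683]
ee_rot: [0.134, 0.991, -0.001, 0.002]
contact_force: [5.2, -0.7, 2.0]
gripper_width: 0.0558
grip_force: 15.0
```

Emit:
apply_moves(
  deltas="0 0 0 0 0 -0.002 0.6; 0 0 0 0 0 -0.003 0.6; 0 0 0 0 0 -0.003 0.12; 0 0 0 0 0 -0.003 0.12; 0 0 0 0 0 -0.003 0.12; 0 0 0 0 0 0.07 0.12; 0 0 0 0 0 0.17 0.12; 0 0 0 0 0 0.27 0.12",
)

```text
clock: 19.3
position: [0.4709, -0.2654, 0.2033]
ee_rot: [0.134, 0.991, 0.0, -0.001]
contact_force: [1.3, -0.1, 0.3]
gripper_width: 0.081
grip_force: 0.0
```

Emit:
apply_moves(
  deltas="0 0 0 0.04 0.09 0.08 0; 0 0 0 0.04 0.09 0.08 0; 0 0 0 0.04 0.09 0.08 0; 0 0 0 0.04 0.09 0.08 0; 0 0 0 0.04 0.09 0.08 0",
)

```text
clock: 19.8
position: [0.4906, -0.2211, 0.2406]
ee_rot: [0.134, 0.991, 0.0, -0.002]
contact_force: [-0.1, 0.4, 0.1]
gripper_width: 0.0918
grip_force: 0.0
```

```bash
python3 - <<'E'
from h import *
C=cal("wrist"); np.savez("w4.npz",K=C[0],T=C[1]); snap("wrist","wrist4"); o=manip.get_obs(); print(o["position"],o["ee_rot"])
E
```

```text
[ 0.49073802 -0.22125606  0.24066544] [ 1.34261622e-01  9.90944537e-01  3.16168456e-04 -1.62545382e-03]
```

View pics/wrist4.png

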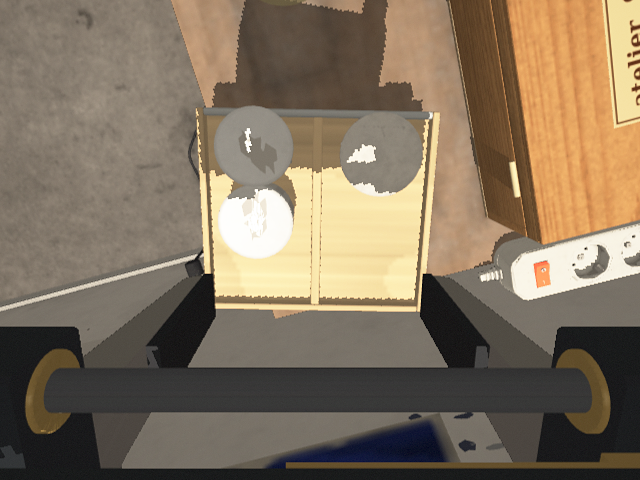

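The pot lids now touch, at (253,145) and (256,220), and the old tub is at (381,153). Next I'll fetch the new tub.

Emit:
apply_moves(
  deltas="0 0 -0.115 -0.09 0.44 0.02 0; 0 0 -0.115 -0.09 0.44 0.02 0; 0 0 -0.115 -0.09 0.44 0.02 0; 0 0 -0.115 -0.09 0.44 0.02 0; 0 0 -0.115 -0.09 0.44 0.02 0; 0 0 -0.115 -0.09 0.44 0.02 0",
)

```text
clock: 20.45
position: [0.4455, 0.0016, 0.2517]
ee_rot: [0.477, 0.879, -0.0, -0.001]
contact_force: [-0.1, -0.6, -0.1]
gripper_width: 0.0923
grip_force: 0.0
```

Emit:
apply_moves(
  deltas="0 0 -0.1145 -0.091 0.433 0 0; 0 0 -0.1145 -0.091 0.433 0 0; 0 0 -0.1145 -0.091 0.433 0 0; 0 0 -0.1145 -0.091 0.433 0 0; 0 0 -0.1145 -0.091 0.433 0 0; 0 0 -0.1145 -0.091 0.433 0 0; 0 0 -0.1145 -0.091 0.433 0 0",
)

```text
clock: 21.15
position: [0.4008, 0.2163, 0.2515]
ee_rot: [0.755, 0.656, -0.001, -0.0]
contact_force: [0.6, 0.1, 0.0]
gripper_width: 0.0917
grip_force: 0.0
```

```bash
python3 - <<'E'
from h import *
C=cal("wrist"); np.savez("w5.npz",K=C[0],T=C[1]); im=snap("wrist","wrist5"); o=manip.get_obs(); print(o["position"],o["ee_rot"],o["joint_pos"])
for p in [(.397,.208,.04),(.493,.237,.062)]: print(proj("wrist",p,C))
m=np.uint8(im.min(2)>190); k,l,s,c=cv2.connectedComponentsWithStats(m)
for i in range(1,k):
    if s[i,4]>600:
        P=np.array([ray("wrist",x,y,.04,C)[:2] for x,y in np.argwhere(l==i)[::3,::-1]],np.float32); print(c[i].round(),s[i,4],cv2.minEnclosingCircle(P))
E
```

```text
[0.40107141 0.21530322 0.25159176] [ 7.53676143e-01  6.57245186e-01 -1.01684493e-03 -4.19154272e-05] [ 4.89670486e-01  4.54596446e-02  1.93496444e+00 -4.10633948e-04
  1.16316880e+00  6.26313589e-01]
[314.85449244 216.9527669 ]
[418.95562962 174.88997577]
[273.  92.] 1014 ((0.3747960031032562, 0.32292062044143677), 0.02078230120241642)
[ 54. 115.] 3284 ((0.17595192790031433, 0.3280225992202759), 0.06246037408709526)
[525. 199.] 6146 ((0.5952804684638977, 0.1970120221376419), 0.04201900213956833)
[325. 230.] 990 ((0.3973411023616791, 0.20748265087604523), 0.03178921341896057)
[536. 297.] 2974 ((0.6098521947860718, 0.08335282653570175), 0.056501537561416626)
```

View pics/wrist5.png

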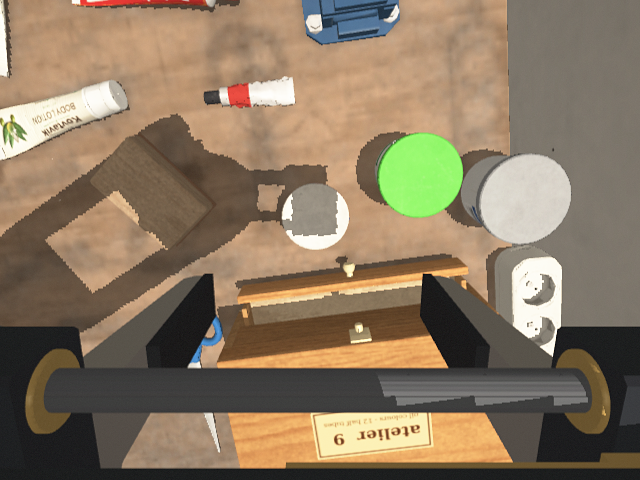

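The new tub's lid is at (315,216), which gives (0.3973, 0.2075) with a diameter of 63.6 mm, so it checks. Green is at (420,175), and the drawer knob at (349,269) is clear of the finger lines.

Emit:
apply_moves(
  deltas="0 0 0 -0.005 -0.015 0 0.12; 0 0 0 -0.005 -0.015 -0.1 0.12; 0 0 0 -0.005 -0.015 -0.2 0.12; 0 0 0 -0.005 -0.015 -0.29 0.12; 0 0 0 -0.005 -0.015 -0.34 0.12; 0 0 0 -0.005 -0.015 -0.4 0.12; 0 0 0 -0.005 -0.015 -0.45 0.12; 0 0 0 -0.005 -0.015 -0.467 0.12",
)

```text
clock: 22.0
position: [0.3978, 0.2057, 0.0171]
ee_rot: [0.755, 0.656, -0.002, -0.0]
contact_force: [0.1, 0.0, 0.4]
gripper_width: 0.0807
grip_force: 0.0
```

Emit:
apply_moves(
  deltas="0 0 0 0 0 0 0.12; 0 0 0 0 0 0 0.6; 0 0 0 0 0 0 0.6; 0 0 0 0 0 0 0.6; 0 0 0 0 0 0 0.6; 0 0 0 0 0 0 0.6; 0 0 0 0 0 0.02 0.6; 0 0 0 0 0 0.04 0.6",
)

```text
clock: 22.8
position: [0.3988, 0.2081, 0.0399]
ee_rot: [0.755, 0.656, -0.0, -0.0]
contact_force: [-0.1, 0.7, -2.1]
gripper_width: 0.0616
grip_force: 15.0
```

Emit:
apply_moves(
  deltas="0 0 0 0 0 0.09 0.6; 0 0 0 0 0 0.18 0.6; 0 0 0 0 0 0.27 0.6; 0 0 0 0 0 0.36 0.6; 0 0 0 0 0 0.426 0.6; 0 0 0.02 0.02 -0.06 0.426 0.6; 0 0 0.04 0.04 -0.13 0.426 0.6; 0 0 0.06 0.06 -0.2 0.426 0.6",
)

```text
clock: 23.6
position: [0.4289, 0.1072, 0.2534]
ee_rot: [0.616, 0.788, 0.001, 0.001]
contact_force: [0.4, 0.2, -1.9]
gripper_width: 0.0617
grip_force: 15.0
```

Emit:
apply_moves(
  deltas="0 0 0.022 0.023 -0.08 0 0.6; 0 0 0.044 0.046 -0.16 0 0.6; 0 0 0.066 0.07 -0.24 0 0.6; 0 0 0.088 0.094 -0.32 0 0.6; 0 0 0.11 0.118 -0.4 0 0.6; 0 0 0.132 0.142 -0.48 0 0.6; 0 0 0.154 0.165 -0.55 0 0.6; 0 0 0.1694 0.187 -0.574 0 0.6",
)

```text
clock: 24.4
position: [0.5225, -0.1821, 0.2529]
ee_rot: [0.132, 0.991, -0.0, 0.0]
contact_force: [1.3, 1.2, -2.3]
gripper_width: 0.062
grip_force: 15.0
```

Emit:
apply_moves(
  deltas="0 0 0 0 0 0 0.6; 0 0 0 0 0 0 0.6; 0 0 0 0 0 -0.08 0.6; 0 0 0 0 0 -0.16 0.6; 0 0 0 0 0 -0.24 0.6; 0 0 0 0 0 -0.29 0.6; 0 0 0 0 0 -0.3 0.6; 0 0 0 0 0 -0.3 0.6",
)

```text
clock: 25.2
position: [0.522, -0.178, 0.1022]
ee_rot: [0.134, 0.991, 0.0, -0.001]
contact_force: [0.3, -0.5, -1.7]
gripper_width: 0.0616
grip_force: 15.0
```

Emit:
apply_moves(
  deltas="0 0 0 0 0 -0.03 0.6; 0 0 0 0 0 -0.05 0.6; 0 0 0 0 0 -0.06 0.6; 0 0 0 0 0 -0.063 0.6; 0 0 0 -0.006 0.0017 -0.063 0.6; 0 0 0 -0.011 0.0032 -0.063 0.6; 0 0 0 -0.014 0.0041 -0.063 0.6; 0 0 0 -0.014 0.0041 -0.063 0.6",
)

```text
clock: 26.0
position: [0.5153, -0.1769, 0.0709]
ee_rot: [0.134, 0.991, -0.0, 0.0]
contact_force: [-0.7, -0.0, -2.1]
gripper_width: 0.0619
grip_force: 15.0
```

Emit:
apply_moves(
  deltas="0 0 0 -0.002 0.0006 0 0.6; 0 0 0 -0.004 0.0012 0 0.6; 0 0 0 -0.004 0.0012 0 0.6",
)

```text
clock: 26.3
position: [0.5134, -0.1763, 0.0706]
ee_rot: [0.134, 0.991, 0.0, -0.0]
contact_force: [0.8, 0.1, -1.4]
gripper_width: 0.0612
grip_force: 15.0
```

Emit:
apply_moves(
  deltas="0 0 0 -0.002 0.0006 -0.003 0.6; 0 0 0 -0.004 0.0012 -0.003 0.6; 0 0 0 -0.004 0.0012 -0.003 0.6",
)

```text
clock: 26.6
position: [0.5132, -0.1763, 0.0701]
ee_rot: [0.134, 0.991, -0.0, 0.002]
contact_force: [1.8, -1.3, 6.1]
gripper_width: 0.0618
grip_force: 15.0
```

Emit:
apply_moves(
  deltas="0 0 0 -0.002 0.0006 0 0.6; 0 0 0 -0.004 0.0012 0 0.6; 0 0 0 -0.004 0.0012 0 0.6",
)

```text
clock: 26.9
position: [0.5121, -0.176, 0.0702]
ee_rot: [0.134, 0.991, -0.001, 0.003]
contact_force: [5.2, -0.6, 4.0]
gripper_width: 0.0614
grip_force: 15.0
```

Emit:
apply_moves(
  deltas="0 0 0 0 0 0.003 0.6; 0 0 0 -0.002 0.0006 0.003 0.6; 0 0 0 -0.002 0.0006 0.003 0.6",
)

```text
clock: 27.2
position: [0.5107, -0.1755, 0.0714]
ee_rot: [0.134, 0.991, -0.0, 0.002]
contact_force: [7.1, -2.8, 2.8]
gripper_width: 0.0617
grip_force: 15.0
```

Emit:
apply_moves(
  deltas="0 0 0 0.003 -0.0009 -0.003 0.6; 0 0 0 0.003 -0.0009 -0.003 0.6; 0 0 0 0.003 -0.0009 -0.003 0.12; 0 0 0 0.003 -0.0009 -0.003 0.12; 0 0 0 0.003 -0.0009 -0.003 0.12; 0 0 0 0.003 -0.0009 0.07 0.12; 0 0 0 0.003 -0.0009 0.17 0.12; 0 0 0 0.003 -0.0009 0.27 0.12",
)

```text
clock: 28.0
position: [0.5088, -0.1749, 0.2062]
ee_rot: [0.134, 0.991, 0.0, -0.001]
contact_force: [0.6, -0.4, -0.2]
gripper_width: 0.081
grip_force: 0.0
```

Emit:
apply_moves(
  deltas="0 0 0 -0.03 -0.09 0.08 0; 0 0 0 -0.03 -0.09 0.08 0; 0 0 0 -0.03 -0.09 0.08 0; 0 0 0 -0.03 -0.09 0.08 0; 0 0 0 -0.03 -0.09 0.08 0",
)

```text
clock: 28.5
position: [0.4941, -0.2191, 0.2434]
ee_rot: [0.134, 0.991, 0.001, -0.002]
contact_force: [0.5, -0.7, -0.4]
gripper_width: 0.0923
grip_force: 0.0
```

```bash
python3 - <<'E'
from h import *
C=cal("wrist"); np.savez("w6.npz",K=C[0],T=C[1]); a=snap("wrist","wrist6"); s=snap("side","side6")
b=cv2.resize(s[90:420,230:430],None,fx=1.45,fy=1.45); W=np.zeros((480,800,3),np.uint8); W[:480,:505]=a[:,60:565]; W[:b.shape[0],508:508+b.shape[1]]=b[:480]
cv2.imwrite("pics/final.png",W[:,:,::-1])
E
```

```text
(no output)
```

View pics/final.png

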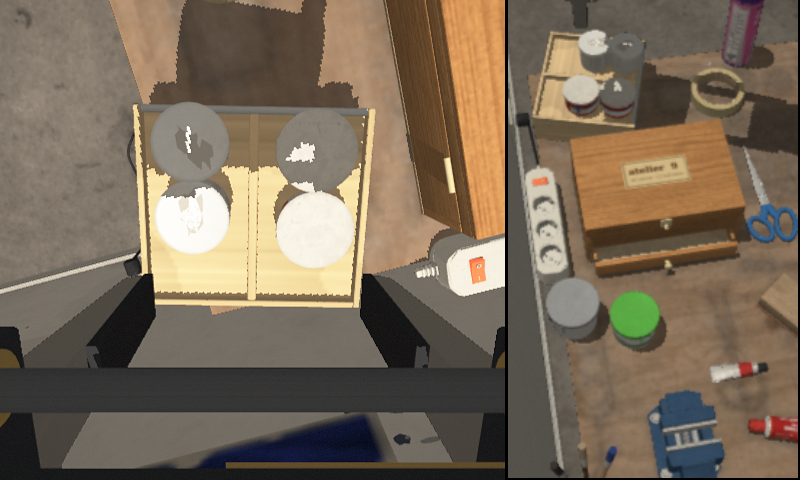

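All four lids look level and touching in pairs: pots at (190,142) and (192,216), tubs at (317,150) and (315,229). The bystanders haven't moved. One last check of the numbers, then I hand in.

```bash
python3 - <<'E'
from h import *
d=np.load("w6.npz"); C=(d["K"],d["T"])
f=lambda u,v,z: ray("wrist",u+60,v,z,C)[:2]
c=np.array([.4895,-.2205]); y=np.radians(-16.1); R=np.array([[np.cos(y),-np.sin(y)],[np.sin(y),np.cos(y)]])
r=[R.T@(f(*a)-c) for a in [(190,142,.102),(192,216,.102),(317,150,.09),(315,229,.09)]]
print(np.round(r,4).tolist(), np.linalg.norm(r[1]-r[0]),np.linalg.norm(r[3]-r[2]))
o=manip.get_obs(); print(o["contact_force"])
print(manip.close_job())
E
```

```text
[[-0.0587, -0.0485], [-0.0028, -0.0485], [-0.0536, 0.0478], [0.0091, 0.0492]] 0.05591942769909404 0.06277534176338523
[ 0.13789606 -0.29921502 -0.17975606]
the job is handed in; nothing more can be done
None
```

The job is handed in at about 28.5 s: in each lane the old container is up against the lip with its matching new one touching behind it, all four look upright, and no bystander has visibly moved; the judge's result wasn't shown.

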